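# Fill the spice rack in order of height

### The arm

A 6-joint arm with a two-finger parallel gripper is mounted at the origin on a cart in front of the work surface, level with it; the furniture and walls round the work are solid. World frame = base frame: x ahead of the robot, y to its left, z up, the work surface at z = 0. Lengths are in m, angles in rad, forces in N, time in s.
With the tool pointing down it reaches from about 0.35 to 0.775 m from the base axis. Payload 7.3 kg.
Tool frame: the origin (TCP) lies at the centre of the arm's flange, where the gripper is bolted on; the fingertips stand 178 mm ahead of it and the grasp point (between the pads) lies 159 mm ahead of it (tip_extent is the distance from the TCP to the fingertips, in m); z points along the fingers, y is the line along which they close (so a half turn about z gives the same grasp; the last joint's range is limited). The gripper opens to 92 mm and grips with 3 to 60 N. Pads are 19 mm wide; open, the fingers measure 130 mm over their backs; the gripper's body (75 mm by 190 mm) begins 47 mm behind the grasp point.
Start: joints at [-1.4, 0.342, 1.524, -0, 1.275, -0.146], TCP at [0.164, -0.499, 0.405] pointing down, gripper open.
Joint ranges: [-2.53, 2.53], [-0.77, 2.02], [0.04, 2.7], [-1, 4.14], [0.28, 2.66], [-3.11, 3.11]. Speed limits (rad/s): [2.57, 2.57, 3.14, 3.14, 3.14, 3.14].

### API

Orientations are given as [roll, pitch, yaw] about the fixed x, y, z axes, in that order (R = Rz(yaw) Ry(pitch) Rx(roll)).
In Python, from cell import * gives the robot as it stands.
- The arm moves only by the tool arm_command, never from a script. Its arguments are lists of equal length, an entry for each row: "xyz": the shift along the world's x, y, z in mm, a list of three; "spin": the turn about the world's z in degrees. In form: {"xyz": [[tx, ty, tz], ...], "spin": [spin, ...]}. A call has 1 to 20 rows; each row shifts and turns the commanded pose from where the row before left it; what a row does not reach is not made up. A row lasts 1/10 s, in which the tool goes at most 50 mm and 8.59 degrees, less where a joint would pass 70% of its speed; a pose out of reach is approached as far as the arm can. A call with a gripper value outside its range is refused whole. "jaw" is the opening, from -1 (shut) to 1 (fully open), set as the call begins (left out, the last holds). The fingers move at their own pace and stop on an object; "squeeze" is the grip in N (left out, the last holds). Time passes only in rows, so rows that do not move let the fingers close. It gives the time, the measured TCP pose, the force, the opening and the grip force at its end, in the units of the state.
- observe(): the state, without advancing time (a new reading comes with each control period).
- read_camera(name): name is "scene" or "top"; returns a dict with "img" (400x640x3 uint8, red, green, blue), "depth" (400x640 float32, m along the optical axis (not along the pixel's ray), 0 where there is no reading), "fx", "fy", "cx", "cy" (pixels), "world_from_camera" (4x4, takes a point from camera to world coordinates). Camera axes: x right, y up, looking along -z (the intrinsics and any distortion apply to the point x, -y, -z); pixel columns grow to the right and rows downward; lengths in m; the calibration is good to about 2 mm. A picture is of the moment at which its call begins.
- hand_in(): hands the job in; it is judged then, once.
The state is a dict: "time": time; "qpos": joint angles; "qvel": joint speeds; "joint_efforts": joint torques, N m; "tool_pos": TCP position; "tool_rot": TCP orientation; "contact_force": force on the tool from outside, world axes, zero at the start; "torque": the same for the moment, N m; "opening": finger opening in m; "grip_force": force on a finger pad.
Only numpy, scipy, OpenCV 4.12 (cv2) and the standard library are available. Lean on these libraries where they do the work, as an engineer would, in place of code of your own. Each camera call takes 0.05 s, during which the arm holds its last target. There are 200 camera calls.

### The job

Put the salt shaker, the red-capped spice jar, the wooden pepper mill and the hot sauce bottle back in the spice rack, one to a hole and in order of height, the tallest at the rack's high end and each one shorter towards the low end. Stand each right down on the floor of its hole, and keep all four upright the whole time so that nothing spills.

Things in the scene. Friction and masses are not known exactly. Their poses are not given: they have to be found in the camera images.
- salt_shaker: the shortest: waisted clear salt shaker with a grey domed top, 90 mm tall, 43 mm across at its widest (25 to 35 mm up), about 34 mm across the grey head (66 to 78 mm up). Loose, upright, on the worktop to the right of the rack, in front of the dish rack (near edge x = 0.57 m, 121 mm high). Origin at the centre of its underside, z up.
- spice_jar: second shortest: glass spice jar with a green label and a red screw cap, 109 mm tall, 46 mm across all the way up. Loose, upright, on the worktop to the right of the rack, in front of the dish rack (near edge x = 0.57 m, 121 mm high). Origin at the centre of its underside, z up.
- pepper_mill: second tallest: plain dark wooden pepper mill, a cylinder 43 mm across (45 mm at the foot) with a thin steel band 86 to 91 mm up and a small steel knob on top (13 mm across, the last 10 mm); 136 mm tall. Loose, upright, on the worktop to the right of the rack, in front of the dish rack (near edge x = 0.57 m, 121 mm high). Origin at the centre of its underside, z up.
- hot_sauce: the tallest: slim glass sauce bottle with a dark label and a red cap, 188 mm tall, 45 mm across up to 94 mm; above that the solid shape used for contact tapers evenly to 21 mm across at the top. Loose, upright, on the worktop to the right of the rack, in front of the dish rack (near edge x = 0.57 m, 121 mm high). Origin at the centre of its underside, z up.
- rack: light wooden spice rack, 276 mm long with its end boards, 86 mm wide, fixed, its four holes in a row roughly along world y. A wall cabinet hangs behind it (beyond x = 0.62 m, from 0.52 m up). Origin: centre of underside; x along the row. Holes 56 mm across, 62 mm apart, in a plate 36 to 46 mm up. Steel guard rails along both sides, 39 mm off the middle line, 57 mm high.
- pad_1: cork pad, 52 mm across, seen through the rack's hole at x = -93 mm along the row; part of the rack. Origin at the centre of its upper face, 12 mm above the worktop, straight below the middle of the hole; axes as the rack's.
- pad_2: cork pad, 52 mm across, seen through the rack's hole at x = -31 mm along the row; part of the rack. Origin at the centre of its upper face, 12 mm above the worktop, straight below the middle of the hole; axes as the rack's.
- pad_3: cork pad, 52 mm across, seen through the rack's hole at x = +31 mm along the row; part of the rack. Origin at the centre of its upper face, 12 mm above the worktop, straight below the middle of the hole; axes as the rack's.
- pad_4: cork pad, 52 mm across, seen through the rack's hole at x = +93 mm along the row; part of the rack. Origin at the centre of its upper face, 12 mm above the worktop, straight below the middle of the hole; axes as the rack's.
- high_end: the rack's high end board, 86 mm wide, 12 mm thick, 108 mm tall, with a hand slot near its top; fixed at one end of the row (either end), 39 mm beyond the middle of the end hole. The board at the other, low end is plain and 60 mm tall. Origin at the centre of its underside; axes as the rack's.

How it is judged:
At the end, for the whole second after the job is handed in: Counting from the low end, the four holes hold the salt shaker, the spice jar, the pepper mill and the hot sauce bottle; each stands on the cork pad of its own hole (within 12 mm of its middle and 6 mm of its height), upright within 0.15 rad and at rest (((x of high_end in the frame of rack above 0 m and horizontal distance between salt_shaker and pad_1 below 0.012 m and z of salt_shaker in the frame of pad_1 between -0.006 and 0.006 m and horizontal distance between spice_jar and pad_2 below 0.012 m and z of spice_jar in the frame of pad_2 between -0.006 and 0.006 m and horizontal distance between pepper_mill and pad_3 below 0.012 m and z of pepper_mill in the frame of pad_3 between -0.006 and 0.006 m and horizontal distance between hot_sauce and pad_4 below 0.012 m and z of hot_sauce in the frame of pad_4 between -0.006 and 0.006 m) or (x of high_end in the frame of rack below 0 m and horizontal distance between salt_shaker and pad_4 below 0.012 m and z of salt_shaker in the frame of pad_4 between -0.006 and 0.006 m and horizontal distance between spice_jar and pad_3 below 0.012 m and z of spice_jar in the frame of pad_3 between -0.006 and 0.006 m and horizontal distance between pepper_mill and pad_2 below 0.012 m and z of pepper_mill in the frame of pad_2 between -0.006 and 0.006 m and horizontal distance between hot_sauce and pad_1 below 0.012 m and z of hot_sauce in the frame of pad_1 between -0.006 and 0.006 m)) and angle between each of salt_shaker, spice_jar, pepper_mill, hot_sauce's own z axis and vertical below 0.15 rad and linear speed of each of salt_shaker, spice_jar, pepper_mill, hot_sauce below 0.02 m/s); the robot touches nothing.
It fails at once if the salt shaker is tipped by more than 0.7 rad (angle between salt_shaker's own z axis and vertical above 0.7 rad).
It fails at once if the spice jar is tipped by more than 0.7 rad (angle between spice_jar's own z axis and vertical above 0.7 rad).
It fails at once if the pepper mill is tipped by more than 0.7 rad (angle between pepper_mill's own z axis and vertical above 0.7 rad).
It fails at once if the hot sauce is tipped by more than 0.7 rad (angle between hot_sauce's own z axis and vertical above 0.7 rad).
It also fails if it takes over 120 s, if anything falls off the work surface, if the arm or the gripper's body presses on something with over 40 N, if the wrist force passes 120 N, or if a joint passes its speed limit or range.

## Working session

There is one attempt and no reset: what is moved stays moved. The work goes in short steps, Python scripts to look and compute and a tool call to move; the robot and the scene stay as the last step left them, time stands still between calls to the robot, and variables do not carry over. Pictures are saved under pics/ and viewed, at most 14 in all, crops included, and the job is handed in when it is done.

Besides the shell and the picture viewer there is one more tool, called as name(argument=value, ...), one argument or row to a line, values as JSON. arm_command: Moves the arm, as the interface text tells. Its arguments: {"type":"object","properties":{"xyz":{"type":"array","items":{"type":"array","items":{"type":"number"}}},"spin":{"type":"array","items":{"type":"number"}},"jaw":{"type":"number"},"squeeze":{"type":"number"}},"required":["xyz","spin"]}

```bash
mkdir -p pics; ls
python3 - <<'E'
from cell import *
import cv2,numpy as np
for n in("scene","top"):
    c=read_camera(n); cv2.imwrite(f"pics/{n}0.png",c["img"][:,:,::-1]); np.savez(f"{n}0.npz",**c)
    print(n,c["fx"],c["cx"],c["cy"],np.round(c["world_from_camera"],3).tolist())
print(observe())
E
```

```text
pics
scene 484.1405078920332 314.4323861619487 199.22021529617297 [[0.715, 0.333, -0.615, -0.336], [-0.699, 0.322, -0.638, -0.782], [-0.015, 0.886, 0.463, 0.637], [0.0, 0.0, 0.0, 1.0]]
top 402.924635759485 314.4196525018886 202.02777177298043 [[-0.023, 0.998, -0.051, 0.424], [-1.0, -0.022, 0.015, 0.03], [0.014, 0.051, 0.999, 1.112], [0.0, 0.0, 0.0, 1.0]]
{'time': 0.1, 'qpos': array([-1.40004239e+00,  3.42623964e-01,  1.52493624e+00,  8.79136548e-06,
        1.27537062e+00, -1.45984047e-01]), 'qvel': array([-0.00105621, -0.00045728, -0.00170229,  0.00039878, -0.00018082,
        0.00108467]), 'joint_efforts': array([ 1.84005563e-03, -4.32003987e+01, -2.44694102e+01,  7.19109806e-02,
        5.26714569e-02, -5.48978846e-05]), 'tool_pos': array([ 0.16352965, -0.49874986,  0.40412424]), 'tool_rot': array([-3.14026994e+00, -2.02975299e-04,  3.16735284e-01]), 'contact_force': array([-0.07357262,  1.0983722 ,  1.00409324]), 'torque': array([ 0.00608438, -0.01017912, -0.01080971]), 'grip_force': 0.0, 'opening': 0.09205088323081324}
```

View pics/scene0.png

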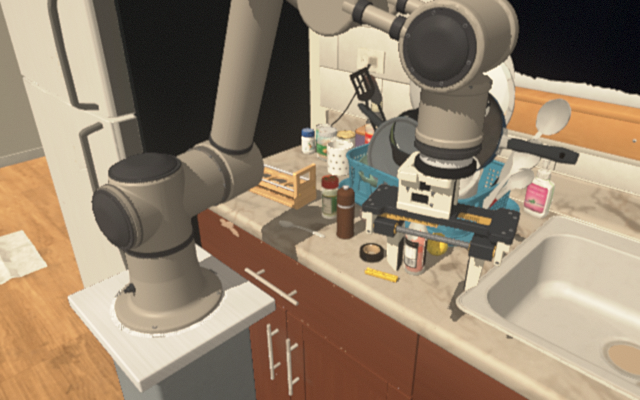

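View pics/top0.png

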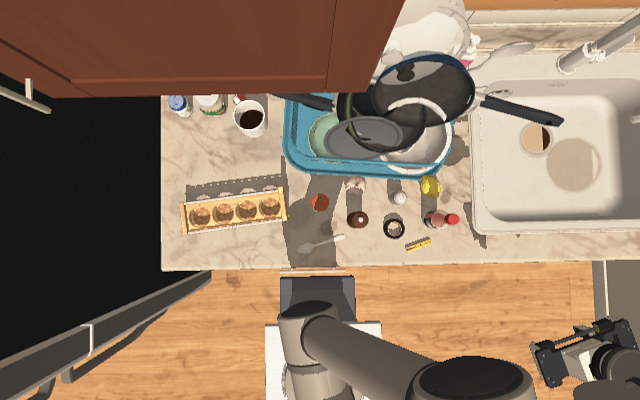

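The top view shows the rack at about (235,210), the jar's red cap at (320,203), the mill at (357,219) and the sauce bottle at (440,219). The salt shaker could be the item at (398,198) or the one at (355,183). I'll zoom in and use depth to tell.

```bash
cat > h.py <<'E'
import numpy as np,cv2
def cloud(c):
    d=np.asarray(c["depth"],float); v,u=np.indices(d.shape)
    p=np.stack([(u-c["cx"])/c["fx"]*d,-(v-c["cy"])/c["fy"]*d,-d,np.ones_like(d)],-1)
    return (p@np.asarray(c["world_from_camera"]).T)[...,:3]
def crop(c,r0,r1,c0,c1,s,name):
    cv2.imwrite(name,cv2.resize(c["img"][r0:r1,c0:c1,::-1],None,fx=s,fy=s,interpolation=cv2.INTER_CUBIC))
E
python3 - <<'E'
from h import *
t=np.load("top0.npz"); s=np.load("scene0.npz")
crop(t,150,270,170,480,2.5,"pics/tc.png"); crop(s,150,290,240,500,3,"pics/sc.png")
P=cloud(t); print("nodepth",(t["depth"]==0).mean())
for n,(u,v) in dict(jar=(320,203),mill=(357,219),a=(398,198),b=(355,183),sauce1=(452,219),sauce2=(431,219),yel=(431,187),tape=(394,228),hiL=(184,218),hiR=(284,205),c1=(200,216),c4=(271,206),rackrail=(230,230),spoon=(325,241),table=(300,255),clip=(418,244)).items(): print(n,np.round(P[v,u],3))
# blobs
m=(P[...,2]>.02)&(P[...,2]<.2)&(P[...,0]>.3)&(P[...,0]<.56)&(P[...,1]<.08)&(P[...,1]>-.45)
k,l,st,ce=cv2.connectedComponentsWithStats(m.astype(np.uint8))
for i in range(1,k):
    if st[i,4]>15:
        q=P[l==i]; h=q[:,2].max(); top=q[q[:,2]>h-.012]
        print(st[i],"h",h.round(3),"topc",top.mean(0).round(3),len(top),"bbox",q.min(0).round(3),q.max(0).round(3))
E
```

```text
nodepth 0.0038515625
jar [0.473 0.002 0.109]
mill [ 0.431 -0.087  0.133]
a [ 0.483 -0.199  0.087]
b [ 0.527 -0.095  0.046]
sauce1 [ 0.426 -0.3    0.187]
sauce2 [ 0.427 -0.281  0.088]
yel [ 0.512 -0.295  0.052]
tape [ 0.405 -0.205 -0.001]
hiL [0.444 0.355 0.057]
hiR [0.47  0.091 0.107]
c1 [0.45  0.327 0.009]
c4 [0.473 0.133 0.01 ]
rackrail [0.41  0.247 0.001]
spoon [ 0.374 -0.012  0.01 ]
table [ 0.337  0.057 -0.002]
clip [ 0.36  -0.267  0.008]
[391 166  44   9 244] h 0.124 topc [ 0.558 -0.26   0.119] 45 bbox [ 0.542 -0.284  0.085] [ 0.56  -0.183  0.124]
[345 174  22  23 350] h 0.059 topc [ 0.522 -0.099  0.05 ] 38 bbox [ 0.494 -0.126  0.02 ] [ 0.555 -0.07   0.059]
[419 175  22  23 368] h 0.055 topc [ 0.515 -0.299  0.047] 170 bbox [ 0.486 -0.325  0.021] [ 0.547 -0.273  0.055]
[389 191  18  16 226] h 0.092 topc [ 0.485 -0.205  0.086] 114 bbox [ 0.464 -0.221  0.029] [ 0.505 -0.187  0.092]
[311 194  18  19 272] h 0.114 topc [0.475 0.002 0.109] 245 bbox [ 0.452 -0.019  0.024] [0.497 0.024 0.114]
[424 211  36  18 500] h 0.191 topc [ 0.426 -0.302  0.186] 116 bbox [ 0.403 -0.32   0.02 ] [ 0.448 -0.279  0.191]
[348 212  21  17 284] h 0.138 topc [ 0.43  -0.095  0.129] 93 bbox [ 0.408 -0.116  0.023] [ 0.45  -0.074  0.138]
```

View pics/tc.png

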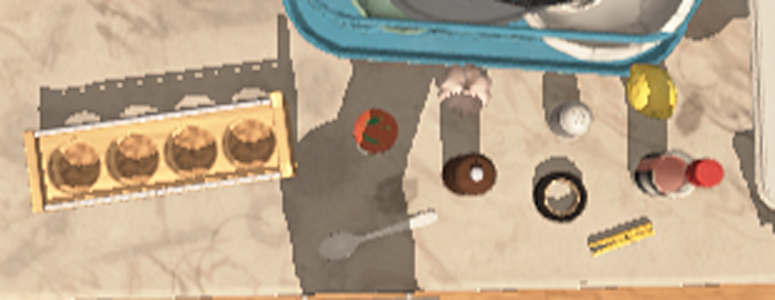

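View pics/sc.png

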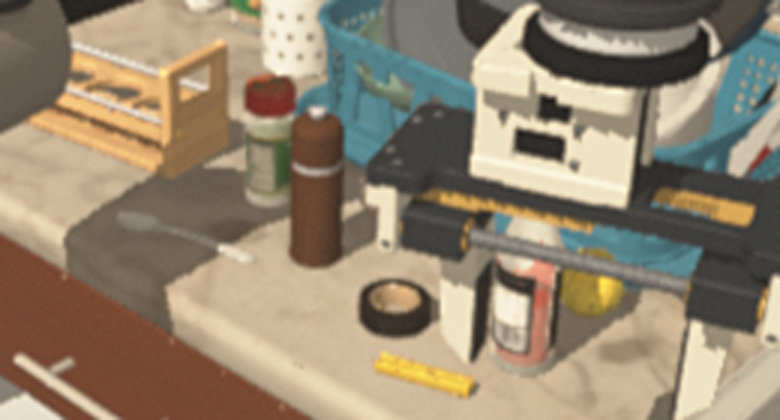

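The high end is the near (right) one, at about y=0.09. So the holes run from low y to high y as sauce, mill, jar, salt. The salt shaker is the item at (398,198); (355,183) is garlic and the yellow item is a lemon. Next I'll measure the rack and the objects precisely.

```bash
cat > m.py <<'E'
from h import *
from scipy.optimize import least_squares, minimize
t=np.load("top0.npz"); P=cloud(t)
A=P.reshape(-1,3)
def sel(z0,z1,x0,x1,y0,y1): return A[(A[:,2]>z0)&(A[:,2]<z1)&(A[:,0]>x0)&(A[:,0]<x1)&(A[:,1]>y0)&(A[:,1]<y1)]
hi=sel(.098,.118,.38,.54,.07,.125); print("hi",len(hi),cv2.minAreaRect(hi[:,:2].astype(np.float32)))
for z in((.05,.066),):
    al=sel(*z,.38,.54,.06,.39); r=cv2.minAreaRect(al[:,:2].astype(np.float32)); print("rail+low",len(al),r)
lo=sel(.055,.066,.38,.54,.33,.39); print("lo",len(lo),lo.mean(0),lo.min(0),lo.max(0))
# rack fit with the plate: points at plate height must lie off the holes, pad points in them (parallax safe)
pl=sel(.040,.051,.38,.54,.08,.37)[:,:2]; pad=sel(.0,.035,.40,.52,.09,.36)[:,:2]; print(len(pl),len(pad))
def cost(p):
    c,s=np.cos(p[2]),np.sin(p[2]); R=np.array([[c,s],[-s,c]])
    def loc(q): return (q-p[:2])@R.T
    L=loc(pl); d=np.min([np.hypot(L[:,0]-h,L[:,1]) for h in(-.093,-.031,.031,.093)],0)
    e=np.clip(.028-d,0,.01).sum()+np.clip(np.abs(L[:,1])-.036,0,.01).sum()
    H=loc(hi[:,:2]); e+=np.clip(np.abs(H[:,0]+.132)-.006,0,.01).sum()+np.clip(np.abs(H[:,1])-.043,0,.01).sum()
    return e
best=min((minimize(cost,[.46+dx,.225+dy,np.pi/2+.1+a],method="Nelder-Mead",options=dict(initial_simplex=np.array([.46+dx,.225+dy,np.pi/2+.1+a])+np.array([[0,0,0],[.006,0,0],[0,.006,0],[0,0,.03]]),xatol=1e-5)) for dx in(-.004,0,.004) for dy in(-.004,0,.004) for a in(-.02,.02)),key=lambda r:r.fun)
x=best.x; print("rack",x,best.fun,"row deg",np.degrees(x[2]))
for h in(-.093,-.031,.031,.093): print("hole",(x[:2]+h*np.array([np.cos(x[2]),np.sin(x[2])])).round(4))
# objects
def circ(q,r):
    f=least_squares(lambda c:np.hypot(*(q-c).T)-r,q.mean(0),loss="soft_l1",f_scale=.001); return f.x
for n,box,z,r in(("jar",(.44,.51,-.03,.04),(.10,.12),.023),("mill",(.39,.46,-.13,-.06),(.115,.130),.0215),("salt",(.45,.52,-.235,-.17),(.066,.1),.017),("sauce",(.39,.46,-.335,-.265),(.18,.2),.0105),("knob",(.39,.46,-.13,-.06),(.132,.142),.0065)):
    q=sel(*z,*box)[:,:2].astype(np.float32); print(n,len(q),"mean",q.mean(0).round(4),"rect",[np.round(v,4) for v in cv2.minEnclosingCircle(q)],"bbox mid",((q.min(0)+q.max(0))/2).round(4),(q.max(0)-q.min(0)).round(4))
E
python3 m.py
```

```text
hi 168 ((0.4739203155040741, 0.09597420692443848), (0.08392376452684402, 0.01219569705426693), 6.984848976135254)
rail+low 563 ((0.4581054747104645, 0.22721774876117706), (0.08439433574676514, 0.2763555645942688), 6.8806939125061035)
lo 165 [0.44283258 0.35595302 0.05873759] [0.40017024 0.33012237 0.05502216] [0.48568297 0.36791625 0.06365614]
1308 1777
rack [0.45849916 0.22683654 1.68976287] 0.21362088197609663 row deg 96.8162810907531
hole [0.4695 0.1345]
hole [0.4622 0.1961]
hole [0.4548 0.2576]
hole [0.4475 0.3192]
jar 246 mean [0.4747 0.0016] rect [array([0.4748, 0.0015]), np.float64(0.0222)] bbox mid [0.4745 0.0015] [0.0426 0.0404]
mill 203 mean [ 0.4288 -0.0939] rect [array([ 0.4291, -0.0948]), np.float64(0.0212)] bbox mid [ 0.4286 -0.0949] [0.0397 0.0419]
salt 146 mean [ 0.485  -0.2042] rect [array([ 0.4852, -0.2064]), np.float64(0.0173)] bbox mid [ 0.4857 -0.2054] [0.0316 0.0319]
sauce 113 mean [ 0.4256 -0.302 ] rect [array([ 0.4259, -0.3027]), np.float64(0.0136)] bbox mid [ 0.4258 -0.3031] [0.0234 0.0263]
knob 20 mean [ 0.4291 -0.0941] rect [array([ 0.4285, -0.0928]), np.float64(0.0066)] bbox mid [ 0.4285 -0.0929] [0.0098 0.0121]
```

Rack and object measurements agree with each other and with the stated sizes. The plan is mill, jar, salt, then sauce. First I'll go above the mill.

arm_command(
  xyz=[
    [19,29,0],
    [19,29,0],
    [19,29,0],
    [19,29,0],
    [19,29,0],
    [19,29,0],
    [19,29,0],
    [19,29,0],
    [19,29,0],
    [19,29,0],
    [19,29,0],
    [19,29,0],
    [19,29,0],
    [19,28,0],
    [0,0,0],
    [0,0,0],
  ],
  spin=[6,6,6,6,6,6,6,6,6,6,6,6,6,0.7,0,0],
  jaw=1,
  squeeze=30,
)

```text
time: 1.7
tool_pos: [0.4296, -0.0935, 0.4044]
tool_rot: [-3.141, -0.0, 1.692]
contact_force: [-0.4, 0.5, -0.6]
opening: 0.092
grip_force: 0.0
```

arm_command(
  xyz=[
    [0,-1,-20],
    [0,0,-20],
    [0,0,-20],
    [0,0,-20],
    [0,0,-20],
    [0,0,-20],
    [0,0,-15],
    [0,0,-10],
    [0,0,0],
    [0,0,0],
  ],
  spin=[0,0,0,0,0,0,0,0,0,0],
)

```text
time: 2.7
tool_pos: [0.4296, -0.0954, 0.2601]
tool_rot: [3.141, 0.0, 1.69]
contact_force: [-0.3, -0.1, 0.7]
opening: 0.0919
grip_force: 0.0
```

arm_command(
  xyz=[
    [0,0,0],
    [0,0,0],
    [0,0,0],
    [0,0,0],
    [0,0,0],
    [0,0,0],
    [0,0,0],
    [0,0,0],
    [0,0,0],
    [0,0,0],
    [0,0,0],
    [0,0,0],
  ],
  spin=[0,0,0,0,0,0,0,0,0,0,0,0],
  jaw=-1,
  squeeze=30,
)

```text
time: 3.9
tool_pos: [0.4296, -0.0949, 0.2597]
tool_rot: [3.141, 0.0, 1.69]
contact_force: [0.5, 0.4, 0.0]
opening: 0.0418
grip_force: 30.0
```

arm_command(
  xyz=[
    [0,0,10],
    [0,0,20],
    [0,0,25],
    [0,0,25],
    [0,0,25],
    [0,0,25],
    [3,29,0],
    [3,29,0],
    [3,29,0],
    [3,29,0],
    [3,29,0],
    [3,29,0],
    [3,29,0],
    [3,29,0],
    [4,29,0],
    [4,29,0],
    [0,0,0],
    [0,0,0],
  ],
  spin=[0,0,0,0,0,0,0,0,0,0,0,0,0,0,0,0,0,0],
)

```text
time: 5.7
tool_pos: [0.4612, 0.1953, 0.3898]
tool_rot: [-3.141, 0.001, 1.692]
contact_force: [0.6, -0.8, -2.0]
opening: 0.0421
grip_force: 30.0
```

Run:
```python
from cell import *; from h import *
c=read_camera("scene"); np.savez("s1.npz",**c); crop(c,50,250,180,420,3,"pics/s1.png"); o=observe(); print(o["tool_pos"],o["opening"],o["grip_force"],o["contact_force"])
```

```text
[0.46123749 0.19474286 0.38981121] 0.04240027784866524 29.957166959393362 [-0.28395168 -0.39880516 -2.62183515]
```

View pics/s1.png

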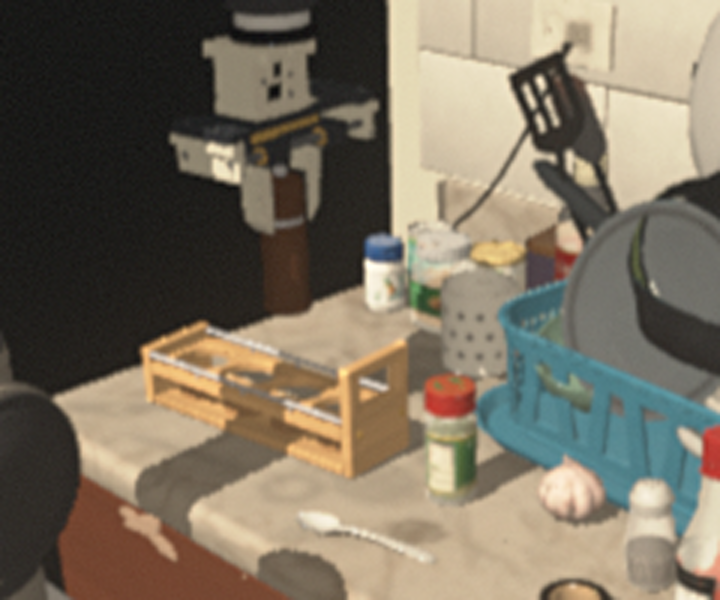

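The mill hangs upright at crop (285,240), above the rack. I'll lower it.

arm_command(
  xyz=[
    [1,0,-15],
    [0,0,-15],
    [0,0,-15],
    [0,0,-15],
    [0,0,-12],
    [0,0,-10],
    [0,0,-10],
    [0,0,-10],
    [0,0,-6],
    [0,0,-4],
    [0,0,-3],
    [0,0,0],
    [0,0,0],
  ],
  spin=[0,0,0,0,0,0,0,0,0,0,0,0,0],
)

```text
time: 7.05
tool_pos: [0.4627, 0.1952, 0.275]
tool_rot: [3.141, -0.0, 1.691]
contact_force: [-0.7, 0.5, -2.1]
opening: 0.0423
grip_force: 30.0
```

arm_command(
  xyz=[
    [0,0,-1],
    [0,0,-1],
    [0,0,-1],
    [0,0,-1],
    [0,0,0],
    [0,0,0],
  ],
  spin=[0,0,0,0,0,0],
)

```text
time: 7.65
tool_pos: [0.4628, 0.1952, 0.2716]
tool_rot: [3.14, -0.0, 1.69]
contact_force: [-1.4, 0.5, 5.3]
opening: 0.0419
grip_force: 30.0
```

arm_command(
  xyz=[
    [0,0,0],
    [0,0,0],
    [0,0,0],
    [0,0,0],
    [0,0,0],
    [0,0,0],
    [0,0,10],
    [0,0,20],
    [0,0,25],
    [0,0,25],
    [0,0,25],
    [0,0,20],
    [0,0,15],
    [0,0,0],
  ],
  spin=[0,0,0,0,0,0,0,0,0,0,0,0,0,0],
  jaw=1,
)

```text
time: 9.05
tool_pos: [0.4627, 0.1952, 0.4135]
tool_rot: [3.136, -0.001, 1.69]
contact_force: [0.1, -0.8, -0.1]
opening: 0.0917
grip_force: 0.0
```

arm_command(
  xyz=[
    [1,-16,0],
    [1,-16,0],
    [1,-16,0],
    [1,-16,0],
    [1,-16,0],
    [1,-16,0],
    [1,-16,0],
    [1,-16,0],
    [1,-16,0],
    [1,-16,0],
    [1,-16,0],
    [1,-18,0],
    [0,0,0],
    [0,0,0],
  ],
  spin=[-7.5,-7.5,-7.5,-7.5,-7.5,-7.5,-7.5,-7.5,-7.5,-7.5,-7.5,-7.5,0,0],
)

```text
time: 10.45
tool_pos: [0.4744, 0.0011, 0.4102]
tool_rot: [-3.141, 0.001, 0.121]
contact_force: [-0.2, -0.2, 0.4]
opening: 0.0915
grip_force: 0.0
```

Run:
```python
from cell import *; from h import *
c=read_camera("top"); np.savez("t1.npz",**c); crop(c,140,280,170,490,2.4,"pics/t1.png"); o=observe(); print(o["tool_pos"],o["tool_rot"])
```

```text
[0.47440696 0.00147788 0.41036584] [-3.14111045e+00  7.67361394e-04  1.21857009e-01]
```

View pics/t1.png

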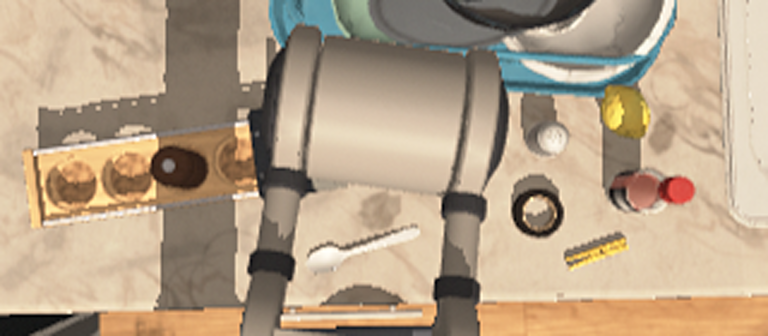

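The mill stands in the third hole from the low end, at crop (178,167), and nothing else has moved. Now I'll descend on the jar.

arm_command(
  xyz=[
    [0,0,-20],
    [0,0,-20],
    [0,0,-20],
    [0,0,-20],
    [0,0,-20],
    [0,0,-20],
    [0,0,-20],
    [0,0,-12],
    [0,0,-7],
    [0,0,0],
    [0,0,0],
  ],
  spin=[0,0,0,0,0,0,0,0,0,0,0],
)

```text
time: 11.6
tool_pos: [0.4748, 0.0014, 0.2522]
tool_rot: [3.141, -0.001, 0.121]
contact_force: [-0.2, 0.2, 0.2]
opening: 0.0917
grip_force: 0.0
```

arm_command(
  xyz=[
    [0,0,0],
    [0,0,0],
    [0,0,0],
    [0,0,0],
    [0,0,0],
    [0,0,0],
    [0,0,0],
    [0,0,0],
    [0,0,0],
    [0,0,0],
    [0,0,0],
  ],
  spin=[0,0,0,0,0,0,0,0,0,0,0],
  jaw=-1,
)

```text
time: 12.7
tool_pos: [0.4746, 0.0011, 0.2517]
tool_rot: [3.142, 0.0, 0.12]
contact_force: [0.3, -0.2, -0.3]
opening: 0.0438
grip_force: 30.0
```

arm_command(
  xyz=[
    [0,0,10],
    [0,0,20],
    [0,0,25],
    [0,0,25],
    [0,0,25],
    [0,0,25],
    [0,0,25],
    [0,0,12],
  ],
  spin=[0,0,0,0,0,0,0,0],
)

```text
time: 13.5
tool_pos: [0.4745, 0.0012, 0.4217]
tool_rot: [3.14, -0.004, 0.12]
contact_force: [-0.4, -0.3, -1.1]
opening: 0.0437
grip_force: 30.0
```

arm_command(
  xyz=[
    [-1,16,0],
    [-1,16,0],
    [-1,16,0],
    [-1,16,0],
    [-1,16,0],
    [-1,16,0],
    [-1,16,0],
    [-1,16,0],
    [-1,16,0],
    [-1,16,0],
    [-1,16,0],
    [-1,16,0],
    [-2,16,0],
    [-2,16,0],
    [-2,16,0],
    [-2,16,0],
    [0,0,0],
    [0,0,0],
  ],
  spin=[6,6,6,6,6,6,6,6,6,6,6,6,6,6,6,0,0,0],
)

```text
time: 15.3
tool_pos: [0.4543, 0.2571, 0.419]
tool_rot: [3.142, 0.0, 1.691]
contact_force: [0.1, -1.2, -1.2]
opening: 0.044
grip_force: 30.0
```

arm_command(
  xyz=[
    [0.5,0.5,-20],
    [0,0,-20],
    [0,0,-20],
    [0,0,-20],
    [0,0,-15],
    [0,0,-12],
    [0,0,-12],
    [0,0,-12],
    [0,0,-8],
    [0,0,-6],
    [0,0,-4],
    [0,0,-3],
    [0,0,0],
    [0,0,0],
  ],
  spin=[0,0,0,0,0,0,0,0,0,0,0,0,0,0],
)

```text
time: 16.7
tool_pos: [0.4551, 0.2577, 0.267]
tool_rot: [3.141, -0.0, 1.69]
contact_force: [0.9, -0.7, -0.6]
opening: 0.0438
grip_force: 30.0
```

arm_command(
  xyz=[
    [0,0,-1],
    [0,0,-1],
    [0,0,-1],
    [0,0,-1],
    [0,0,0],
    [0,0,0],
  ],
  spin=[0,0,0,0,0,0],
)

```text
time: 17.3
tool_pos: [0.455, 0.2577, 0.2637]
tool_rot: [3.141, -0.0, 1.69]
contact_force: [-2.2, -1.3, 7.0]
opening: 0.044
grip_force: 30.0
```

arm_command(
  xyz=[
    [0,0,0],
    [0,0,0],
    [0,0,0],
    [0,0,0],
    [0,0,0],
    [0,0,0],
    [0,0,10],
    [0,0,20],
    [0,0,25],
    [0,0,25],
    [0,0,25],
    [0,0,20],
    [0,0,15],
    [0,0,0],
  ],
  spin=[0,0,0,0,0,0,0,0,0,0,0,0,0,0],
  jaw=1,
)

```text
time: 18.7
tool_pos: [0.4552, 0.2577, 0.4056]
tool_rot: [3.136, -0.001, 1.69]
contact_force: [-0.4, 0.1, 0.4]
opening: 0.0917
grip_force: 0.0
```

arm_command(
  xyz=[
    [2,-27,0],
    [2,-27,0],
    [2,-27,0],
    [2,-27,0],
    [2,-27,0],
    [2,-27,0],
    [2,-27,0],
    [2,-27,0],
    [2,-27,0],
    [2,-27,0],
    [2,-27,0],
    [2,-27,0],
    [2,-27,0],
    [2,-27,0],
    [2,-27,0],
    [0,-27,0],
    [0,-31,0],
    [0,0,0],
    [0,0,0],
  ],
  spin=[-6,-6,-6,-6,-6,-6,-6,-6,-6,-6,-6,-6,-6,-6,-6,0,0,0,0],
)

```text
time: 20.6
tool_pos: [0.4848, -0.2056, 0.4019]
tool_rot: [-3.14, 0.001, 0.118]
contact_force: [0.2, 0.4, -0.4]
opening: 0.0921
grip_force: 0.0
```

Run:
```python
from cell import *; from h import *
c=read_camera("top"); np.savez("t2.npz",**c); crop(c,140,280,170,490,2.4,"pics/t2.png"); o=observe(); print(o["tool_pos"],o["tool_rot"])
```

```text
[ 0.48486815 -0.20494663  0.40216411] [-3.14047503e+00  9.39163251e-04  1.19237457e-01]
```

View pics/t2.png

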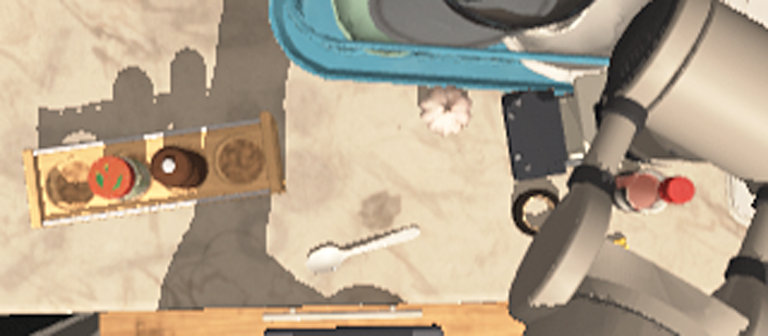

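The jar stands in hole 2 at crop (110,177) and the mill in hole 3. Now the salt shaker.

arm_command(
  xyz=[
    [0,0,-20],
    [0,0,-20],
    [0,0,-20],
    [0,0,-20],
    [0,0,-20],
    [0,0,-20],
    [0,0,-15],
    [0,0,-15],
    [0,0,-10],
    [0,0,-9],
    [0,0,0],
    [0,0,0],
  ],
  spin=[0,0,0,0,0,0,0,0,0,0,0,0],
)

```text
time: 21.85
tool_pos: [0.4853, -0.2052, 0.234]
tool_rot: [3.141, -0.0, 0.12]
contact_force: [0.3, -1.1, 0.3]
opening: 0.092
grip_force: 0.0
```

arm_command(
  xyz=[
    [0,0,0],
    [0,0,0],
    [0,0,0],
    [0,0,0],
    [0,0,0],
    [0,0,0],
    [0,0,0],
    [0,0,0],
    [0,0,0],
    [0,0,0],
    [0,0,0],
    [0,0,0],
  ],
  spin=[0,0,0,0,0,0,0,0,0,0,0,0],
  jaw=-1,
)

```text
time: 23.05
tool_pos: [0.4851, -0.2054, 0.2338]
tool_rot: [3.141, -0.0, 0.12]
contact_force: [-0.6, -0.1, 0.2]
opening: 0.0333
grip_force: 28.8
```

arm_command(
  xyz=[
    [0,0,10],
    [0,0,20],
    [0,0,25],
    [0,0,25],
    [0,0,25],
    [0,0,25],
    [0,0,25],
    [0,0,12],
    [0,0,0],
  ],
  spin=[0,0,0,0,0,0,0,0,0],
)

```text
time: 23.95
tool_pos: [0.4851, -0.2054, 0.4025]
tool_rot: [3.139, -0.003, 0.12]
contact_force: [-0.3, -0.4, -0.7]
opening: 0.0335
grip_force: 28.7
```

arm_command(
  xyz=[
    [-2,29,0],
    [-2,29,0],
    [-2,29,0],
    [-2,29,0],
    [-2,29,0],
    [-2,29,0],
    [-2,29,0],
    [-2,29,0],
    [-2,29,0],
    [-2,29,0],
    [-2,29,0],
    [-2,29,0],
    [-2,29,0],
    [-2,29,0],
    [-2,29,0],
    [-2,29,0],
    [-3,29,0],
    [-3,31,0],
    [0,0,0],
    [0,0,0],
  ],
  spin=[6,6,6,6,6,6,6,6,6,6,6,6,6,6,6,0,0,0,0,0],
)

```text
time: 25.95
tool_pos: [0.4467, 0.3188, 0.3992]
tool_rot: [-3.139, 0.001, 1.692]
contact_force: [0.6, -0.9, -0.6]
opening: 0.0332
grip_force: 28.7
```

arm_command(
  xyz=[
    [0.5,0.5,-20],
    [0,0,-20],
    [0,0,-20],
    [0,0,-20],
    [0,0,-15],
    [0,0,-12],
    [0,0,-12],
    [0,0,-12],
    [0,0,-8],
    [0,0,-6],
    [0,0,-3],
    [0,0,-2],
    [0,0,0],
    [0,0,0],
  ],
  spin=[0,0,0,0,0,0,0,0,0,0,0,0,0,0],
)

```text
time: 27.35
tool_pos: [0.4476, 0.3192, 0.2511]
tool_rot: [3.141, -0.0, 1.69]
contact_force: [-0.3, -0.1, -0.4]
opening: 0.0336
grip_force: 28.7
```

arm_command(
  xyz=[
    [0,0,-1],
    [0,0,-1],
    [0,0,-1],
    [0,0,-1],
    [0,0,0],
    [0,0,0],
  ],
  spin=[0,0,0,0,0,0],
)

```text
time: 27.95
tool_pos: [0.4476, 0.3191, 0.2467]
tool_rot: [-3.142, 0.0, 1.69]
contact_force: [-0.2, 0.3, -0.7]
opening: 0.0334
grip_force: 28.7
```

arm_command(
  xyz=[
    [0,0,-1],
    [0,0,-1],
    [0,0,0],
    [0,0,0],
  ],
  spin=[0,0,0,0],
)

```text
time: 28.35
tool_pos: [0.4476, 0.3193, 0.2457]
tool_rot: [3.14, -0.001, 1.69]
contact_force: [-1.2, 0.5, 7.3]
opening: 0.0333
grip_force: 29.1
```

arm_command(
  xyz=[
    [0,0,0],
    [0,0,0],
    [0,0,0],
    [0,0,0],
    [0,0,0],
    [0,0,0],
    [0,0,10],
    [0,0,20],
    [0,0,30],
    [0,0,30],
    [0,0,30],
    [0,0,30],
    [0,0,25],
    [0,0,15],
    [0,0,0],
  ],
  spin=[0,0,0,0,0,0,0,0,0,0,0,0,0,0,0],
  jaw=1,
)

```text
time: 29.85
tool_pos: [0.4476, 0.3192, 0.4378]
tool_rot: [3.136, -0.002, 1.69]
contact_force: [0.3, 0.5, 0.7]
opening: 0.0917
grip_force: 0.0
```

arm_command(
  xyz=[
    [-1,-34,0],
    [-1,-34,0],
    [-1,-34,0],
    [-1,-34,0],
    [-1,-34,0],
    [-1,-34,0],
    [-1,-34,0],
    [-1,-34,0],
    [-1,-34,0],
    [-1,-34,0],
    [-1,-34,0],
    [-1,-34,0],
    [-1,-34,0],
    [-1,-34,0],
    [-2,-34,0],
    [-2,-34,0],
    [-2,-34,0],
    [-2,-44,0],
    [0,0,0],
    [0,0,0],
  ],
  spin=[0,0,0,0,0,0,0,0,0,0,0,0,0,0,0,0,0,0,0,0],
)

```text
time: 31.85
tool_pos: [0.4252, -0.3034, 0.4336]
tool_rot: [-3.14, -0.002, 1.688]
contact_force: [0.4, -0.5, 0.1]
opening: 0.0917
grip_force: 0.0
```

Run:
```python
from cell import *; from h import *
c=read_camera("top"); np.savez("t3.npz",**c); crop(c,140,280,170,490,2.4,"pics/t3.png"); o=observe(); print(o["tool_pos"],o["tool_rot"])
```

```text
[ 0.42536197 -0.3024907   0.43392136] [-3.14068530e+00 -1.80338040e-03  1.68981881e+00]
```

View pics/t3.png

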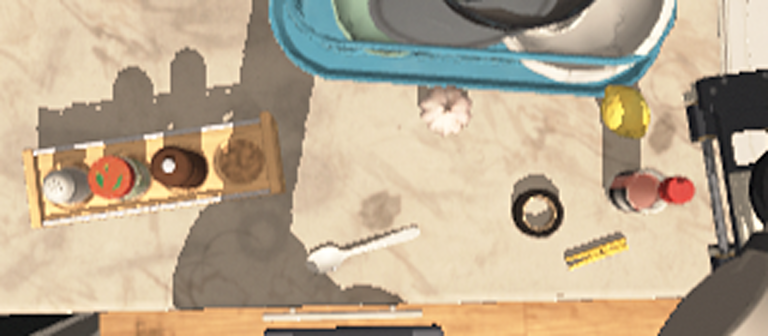

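The salt stands in hole 1 at crop (65,187). Now the sauce bottle, gripped at about 150 mm up.

arm_command(
  xyz=[
    [0,0,-20],
    [0,0,-20],
    [0,0,-20],
    [0,0,-20],
    [0,0,-15],
    [0,0,-15],
    [0,0,-10],
    [0,0,-5],
    [0,0,0],
    [0,0,0],
  ],
  spin=[0,0,0,0,0,0,0,0,0,0],
)

```text
time: 32.9
tool_pos: [0.4258, -0.3027, 0.3103]
tool_rot: [3.141, 0.001, 1.691]
contact_force: [-0.0, -0.1, 0.1]
opening: 0.092
grip_force: 0.0
```

arm_command(
  xyz=[
    [0,0,0],
    [0,0,0],
    [0,0,0],
    [0,0,0],
    [0,0,0],
    [0,0,0],
    [0,0,0],
    [0,0,0],
    [0,0,0],
    [0,0,0],
    [0,0,0],
    [0,0,0],
    [0,0,0],
    [0,0,0],
  ],
  spin=[0,0,0,0,0,0,0,0,0,0,0,0,0,0],
  jaw=-1,
  squeeze=30,
)

```text
time: 34.3
tool_pos: [0.4256, -0.3029, 0.3097]
tool_rot: [3.142, -0.0, 1.69]
contact_force: [0.5, 0.4, -0.4]
opening: 0.0341
grip_force: 29.7
```

arm_command(
  xyz=[
    [0,0,3],
    [0,0,6],
    [0,0,10],
    [0,0,15],
    [0,0,18],
    [0,0,20],
    [0,0,20],
    [0,0,20],
    [0,0,15],
    [0,0,8],
    [0,0,0],
    [0,0,0],
  ],
  spin=[0,0,0,0,0,0,0,0,0,0,0,0],
)

```text
time: 35.5
tool_pos: [0.4254, -0.3027, 0.4443]
tool_rot: [-3.141, -0.001, 1.69]
contact_force: [0.9, 0.7, -1.8]
opening: 0.0339
grip_force: 29.6
```

Run:
```python
from cell import *; from h import *
c=read_camera("scene"); crop(c,50,300,300,560,2.2,"pics/s2.png"); o=observe(); print(o["tool_pos"],o["opening"],o["grip_force"],o["contact_force"])
```

```text
[ 0.42542331 -0.30275563  0.44393649] 0.03384399009446397 29.616552920197137 [ 0.68339171  0.40871915 -1.62065929]
```

View pics/s2.png

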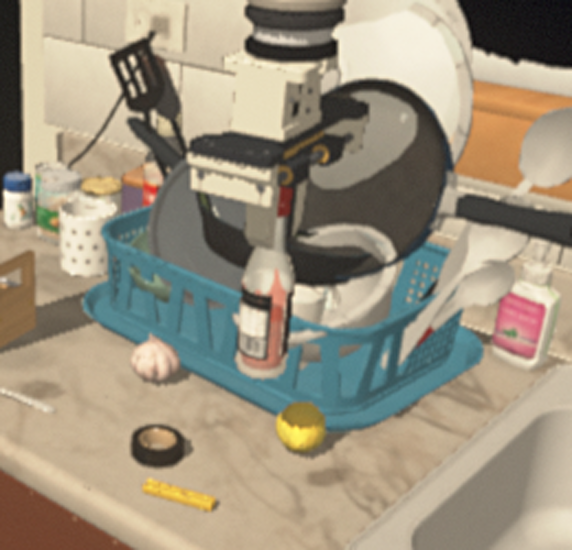

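The bottle is held, with its base at crop (260,370). I'll check whether it leans.

Run:
```python
from cell import *; from h import *
c=read_camera("scene"); A=cloud(c).reshape(-1,3)
for z in np.arange(.13,.27,.012):
    q=A[(np.abs(A[:,2]-z)<.006)&(np.hypot(A[:,0]-.425,A[:,1]+.303)<.04)]
    if len(q)>8:
        w=np.asarray([.69,-.72]); s=q[:,:2]@w; print(z.round(3),len(q),q[:,:2].mean(0).round(4),"lateral",s.min().round(4),s.max().round(4))
```

```text
0.13 9 [ 0.4119 -0.3124] lateral 0.4943 0.527
0.142 100 [ 0.4096 -0.3102] lateral 0.4864 0.531
0.154 119 [ 0.4108 -0.3115] lateral 0.4874 0.5323
0.166 118 [ 0.4097 -0.311 ] lateral 0.4869 0.5307
0.178 127 [ 0.4099 -0.3106] lateral 0.4869 0.5324
0.19 124 [ 0.4098 -0.3118] lateral 0.487 0.5324
0.202 123 [ 0.4095 -0.311 ] lateral 0.4861 0.5314
0.214 137 [ 0.4095 -0.3111] lateral 0.4868 0.5334
0.226 130 [ 0.4093 -0.3103] lateral 0.4865 0.5311
0.238 149 [ 0.4118 -0.3102] lateral 0.4878 0.5309
0.25 119 [ 0.4141 -0.3079] lateral 0.4909 0.5264
0.262 71 [ 0.4169 -0.3076] lateral 0.49 0.5303
```

Vertical. I'll carry it to the end hole.

arm_command(
  xyz=[
    [2,10,0],
    [2,20,0],
    [3,27,0],
    [3,27,0],
    [3,27,0],
    [3,27,0],
    [3,27,0],
    [3,27,0],
    [3,27,0],
    [3,27,0],
    [3,27,0],
    [3,27,0],
    [3,27,0],
    [3,27,0],
    [3,27,0],
    [1,27,0],
    [0,19,0],
    [0,10,0],
    [0,0,0],
    [0,0,0],
  ],
  spin=[0,0,0,0,0,0,0,0,0,0,0,0,0,0,0,0,0,0,0,0],
)

```text
time: 37.6
tool_pos: [0.4694, 0.1339, 0.4445]
tool_rot: [-3.141, 0.001, 1.691]
contact_force: [1.2, -1.3, -2.1]
opening: 0.0334
grip_force: 29.6
```

arm_command(
  xyz=[
    [0,0.5,-15],
    [0,0,-15],
    [0,0,-15],
    [0,0,-12],
    [0,0,-12],
    [0,0,-12],
    [0,0,-12],
    [0,0,-10],
    [0,0,-8],
    [0,0,-5],
    [0,0,-3],
    [0,0,0],
    [0,0,0],
  ],
  spin=[0,0,0,0,0,0,0,0,0,0,0,0,0],
)

```text
time: 38.9
tool_pos: [0.4697, 0.1347, 0.326]
tool_rot: [3.141, 0.0, 1.69]
contact_force: [0.5, -0.8, -0.6]
opening: 0.0337
grip_force: 29.6
```

arm_command(
  xyz=[
    [0,0,-1],
    [0,0,-1],
    [0,0,-1],
    [0,0,0],
    [0,0,0],
  ],
  spin=[0,0,0,0,0],
)

```text
time: 39.4
tool_pos: [0.4696, 0.1346, 0.3227]
tool_rot: [3.142, -0.0, 1.69]
contact_force: [0.5, 0.3, -1.6]
opening: 0.0337
grip_force: 29.6
```

arm_command(
  xyz=[
    [0,0,-1],
    [0,0,-1],
    [0,0,0],
    [0,0,0],
  ],
  spin=[0,0,0,0],
)

```text
time: 39.8
tool_pos: [0.4698, 0.1347, 0.3216]
tool_rot: [3.14, 0.0, 1.69]
contact_force: [-0.8, -0.5, 5.2]
opening: 0.0338
grip_force: 30.0
```

Seated. I'll release, rise and move clear.

arm_command(
  xyz=[
    [0,0,0],
    [0,0,0],
    [0,0,0],
    [0,0,0],
    [0,0,0],
    [0,0,0],
    [0,0,10],
    [0,0,20],
    [0,0,25],
    [0,0,25],
    [0,0,25],
    [0,0,15],
    [0,-20,0],
    [-5,-40,0],
    [-5,-40,0],
    [-5,-40,0],
    [-5,-40,0],
    [-5,-40,0],
    [-5,-20,0],
    [0,0,0],
  ],
  spin=[0,0,0,0,0,0,0,0,0,0,0,0,0,0,0,0,0,0,0,0],
  jaw=1,
)

```text
time: 41.8
tool_pos: [0.4391, -0.1074, 0.4414]
tool_rot: [3.141, 0.001, 1.687]
contact_force: [0.5, 0.4, -0.3]
opening: 0.0917
grip_force: 0.0
```

Run:
```python
from cell import *; from h import *
c=read_camera("top"); crop(c,150,260,170,340,4,"pics/t4.png"); A=cloud(c).reshape(-1,3)
for n,x,y,h,r in(("sauce",.4695,.1345,.2,.0225),("mill",.4622,.1961,.148,.0225),("jar",.4548,.2576,.121,.023),("salt",.4475,.3192,.102,.017)):
    q=A[(np.hypot(A[:,0]-x,A[:,1]-y)<.03)&(A[:,2]>h-.012)]; print(n,len(q),(q[:,:2].mean(0)-[x,y]).round(4),np.percentile(q[:,2],95).round(4),"want",h)
```

```text
sauce 114 [-0.0005 -0.0007] 0.2011 want 0.2
mill 148 [-0.0013 -0.0007] 0.1474 want 0.148
jar 266 [-0.004   0.0007] 0.1236 want 0.121
salt 135 [-0.0036 -0.0002] 0.1022 want 0.102
```

View pics/t4.png

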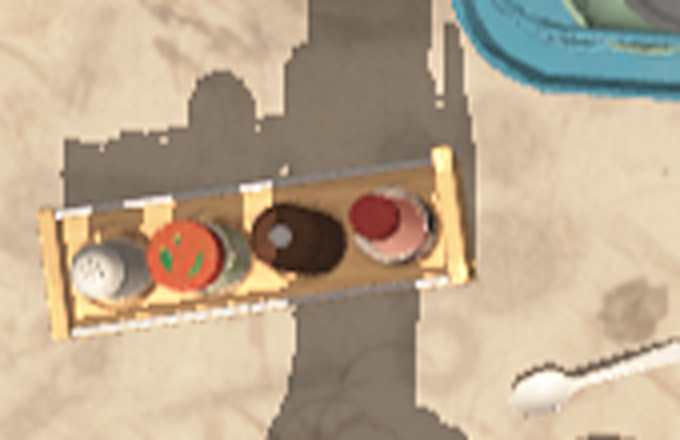

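The picture shows salt, jar, mill and sauce in order towards the high end. Their centres are within 4 mm and their heights are right.

```bash
python3 -c "
from cell import *
print(hand_in())"
```

```text
the job is handed in; nothing more can be done
None
```

All four items stand upright in the rack in height order, with the hot sauce at the high end. The last camera check put each within about 4 mm of its hole's middle and at the right height, and I handed the job in at about 42 s; it returned no verdict.

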